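# Fetch the parts basket out of the rinse tank with the hook rod

### The arm

A 6-joint arm with a two-finger parallel gripper is mounted at the origin on the work surface. World frame = base frame: x ahead of the robot, y to its left, z up, the work surface at z = 0. Lengths are in m, angles in rad, forces in N, time in s.
With the tool pointing down it reaches from about 0.425 to 1.125 m from the base axis. Payload 14.9 kg.
Tool frame: the origin (TCP) lies on the centre line of the jaws, within the pads' length; the fingertips stand 11 mm ahead of it and the grasp point (between the pads) lies 8 mm behind it; z points along the fingers, y is the line along which they close (so a half turn about z gives the same grasp; the last joint's range is limited). The gripper opens to 91 mm and grips with 3 to 60 N. Pads are 32 mm wide; open, the fingers measure 118 mm over their backs; the gripper's body (76 mm by 178 mm) begins 60 mm behind the grasp point.
Start: joints at [1.169, 0.379, 1.734, -0, 1.028, -0.033], TCP at [0.252, 0.653, 0.225] pointing down, gripper open.
Joint ranges: [-2.77, 2.77], [-0.74, 2.19], [0, 2.66], [-1.06, 4.2], [0.31, 2.87], [-3.08, 3.08]. Speed limits (rad/s): [1.89, 1.89, 2.39, 3.14, 3.14, 3.14].

### API

Orientations are given as a 3x3 rotation matrix whose columns are the frame's x, y, z axes.
In Python, from bench import robot gives the robot as it stands. The module is installed in compiled form; this text tells all that it offers.
- The arm moves only by the tool play_rows, never from a script. Its arguments are lists of equal length, an entry for each row: "travel": the shift along the tool's x, y, z as a fraction of full scale, a list of three; "turn": the turn, a rotation vector about the tool's x, y, z as a fraction of full scale, a list of three; "grip": the opening, from -1 (shut) to 1 (fully open). In form: {"travel": [[dx, dy, dz], ...], "turn": [[ax, ay, az], ...], "grip": [grip, ...]}. A call has 1 to 8 rows; each row is the pose to reach, as a shift and turn from the pose commanded when the call began, along the tool's axes at that moment; what a row does not reach only later rows make up. Full scale, the value 1, is 0.4 m for a shift and pi/2 rad for a turn. A row lasts 1/8 s, in which the tool goes at most 62.5 mm and 10.7 degrees, less where a joint would pass 70% of its speed; a pose out of reach is approached as far as the arm can. A call with a number of a shift or a turn outside -1 to 1 is refused whole. A call with a gripper value outside its range is refused whole. The fingers move at their own pace and stop on an object; "newtons" is the grip in N (left out, the last holds). Time passes only in rows, so rows that repeat a pose let the fingers close. It gives the time, the measured TCP pose, the force, the opening and the grip force at its end, in the units of the state.
- robot.get_obs(): the state, without advancing time (a new reading comes with each control period).
- robot.read_camera(name): name is "scene" or "top" or "wrist"; returns (picture, depth): 384x512x3 uint8, blue, green, red; 384x512 float32, m along the optical axis (not along the pixel's ray), 0 where there is no reading.
- robot.calibration(name): a dict with "camera_matrix" (3x3 intrinsics, pixels), "extrinsics" (4x4, takes a point from camera to world coordinates). Camera axes: x right, y down, z forward; pixel columns grow to the right and rows downward; lengths in m; the calibration is good to about 2 mm. A picture is of the moment at which its call begins: read the wrist's pose just before it. calibration takes no time and is no camera call; for the wrist camera it gives the pose at the moment of the call.
- robot.finish_job(): hands the job in; it is judged then, once.
The state is a dict: "time": time; "q": joint angles; "dq": joint speeds; "joint_torque": joint torques, N m; "ee_pos": TCP position; "eef_rot": TCP orientation; "force": force on the tool from outside, world axes, zero at the start; "wrist_torque": the same for the moment, N m; "opening": opening from 0.0 (shut) to 1.0 (fully open); "finger_force": force on a finger pad.
Only numpy, scipy, OpenCV 4.12 (cv2) and the standard library are available. Lean on these libraries where they do the work, as an engineer would, in place of code of your own. Each camera call takes 0.05 s, during which the arm holds its last target. There are 200 camera calls.

### The job

Take the hook rod from its rack and use it to fetch the small wire parts basket that hangs deep inside the tall clear rinse tank: catch the bail, work it up over the lip and out from under the hold-down gate by feel, without forcing it against the bracket, then lift it out of the tank. Set the basket down gently, upright on the floor of the drip tray, unhook, and hang the rod back in its rack as it was. Do not touch the basket with the gripper, do not knock or force the tank with the rod, and leave the other things on the bench alone.

Things in the scene. Friction and masses are not known exactly. Their poses are not given: they have to be found in the camera images.
- tank: Tall clear tank, fixed, open on top (all sizes in mm): outer 84 (x) x 76 (y) x 130 high, walls and floor 5. Origin: centre of underside; +x points to the far wall, which carries the bracket. To rise past the bracket the hung basket must first be drawn at least 25 to -x (38 at most). Limits: basket on tank or bracket 15 N, rod on tank 20 N.
- prongs (a point): Where the bail wire's centre rests: x +17, y 0, z 75 in the tank (55 below the rim, 20 from the far wall); tank's axes. The wire lies on two fixed prongs 8 wide at y +16 and -16, tops 2 below this point; a back stop begins 5 behind it (+x). Nothing is between y -12 and +12: the hook works there.
- gate (a point): Same point. Round each prong is a C-shaped hold-down gate open to -x: lip 5 to 9 in front (-x) of the point, roof above reaching from the far wall to 9 in front. The wire (4 thick) leaves to -x by the 7 high slot between lip top and roof. The gate is clamped at a different height each time, not reported: lip top 4 to 22 above the prong tops. Feel for the roof.
- basket: Small steel wire basket, 32 (x) x 54 (y) x 26 high, 80 to 170 g, with a fixed upright bail: posts 4 thick at y +25 and -25, joined by a level top wire 4 thick along y over the middle. Starts hanging in the tank, axes along the tank's. Origin: centre of its underside, z up.
- bail (a point): Middle of the bail's top wire, on the wire's centre line, 62 above the basket's underside; basket's axes.
- rod: Hook rod, 100 g, hung upright in the rack. Origin: centre of the collar's underside, z up. Wooden handle 16 x 16, from 5 to 60 above the origin: grip from above, closing along x, 35 above the origin. Steel collar 36 (y) x 16 (x) x 5. Below: flat shank 14 (y) x 5 (x), 105 long, ending in a J hook that points to +x.
- hook (a point): On the rod: top of the hook's foot, on the shank's axis, 102 below the rod's origin; rod's axes. The foot is 3 thick; the J opens upward, with a clear gap of 9 from the shank's face (x +2.5) to the upturned tip (x +11.5 to +15.5, 8 high above the foot). All 14 wide in y.
- rack: Dark wooden rack, fixed: base 80 x 70 x 10, post at x +22 to +32, fork plate (top 125, 6 thick) from x -20 to +32, y -30 to +30. Slot 19 wide, open to -x, ends at x +5. Ridges 4 high round the seat. The rod enters from -x, collar above the ridges, and is lowered. Origin: underside, below the seat; axes as the hung rod's.
- rack_seat (a point): Seat: centre of the hung collar's underside, level with the fork plate's top, 125 above the bench; rack's axes. The ridges leave 42 (y) x 22 (x) clear for the collar.
- tray: Square steel drip tray, fixed, 120 x 120, rim 12 high and 4 thick, floor 4 to 5 thick. Origin: centre of the underside, on the bench. The basket may press on it with at most 15 N.
- bowl: Bystander: dark wooden bowl, 80 across, 35 high. Origin: centre of its underside.
- jar: Bystander: amber glass jar, 50 across, 70 high. Origin: centre of its underside.
- hammer: Bystander: hammer lying on the bench, 220 long. Origin: centre of its underside.
- mandrel_weight: Bystander: dark steel stepped weight, 44 across, 50 high. Origin: centre of its underside.
Not all that is in view belongs to the job. Of the things that look like the rod, the middle-sized one is meant.

How it is judged:
By the outcome, as a careful person would: the job done as asked, in the order asked, and still so for the second after the job is handed in, with the robot touching nothing.
It also fails if it takes over 72 s, if anything falls off the work surface, if the arm or the gripper's body presses on something with over 40 N, if the wrist force passes 120 N, or if a joint passes its speed limit or range.

## Working session

There is one attempt and no reset: what is moved stays moved. The work goes in short steps, Python scripts to look and compute and a tool call to move; the robot and the scene stay as the last step left them, time stands still between calls to the robot, and variables do not carry over. Pictures are saved under pics/ and viewed, at most 10 in all, crops included, and the job is handed in when it is done.

Besides the shell and the picture viewer there is one more tool, called after "Call:" as name(argument=value, ...) on one line, values as JSON. play_rows: Moves the arm, as the interface text tells. Its arguments: {"type":"object","properties":{"travel":{"type":"array"},"turn":{"type":"array"},"grip":{"type":"array"},"newtons":{"type":"number"}},"required":["travel","turn","grip"]}

```bash
mkdir -p pics; python3 - <<'E'
from bench import robot
import cv2,numpy as np
o=robot.get_obs(); print({k:np.round(v,3).tolist() for k,v in o.items()})
for n in ["scene","top"]:
    p,d=robot.read_camera(n); cv2.imwrite(f"pics/{n}0.png",p); np.save(f"pics/{n}0.npy",d)
    c=robot.calibration(n); print(n,np.round(c["camera_matrix"],1).tolist(),np.round(c["extrinsics"],3).tolist())
E
```

```text
{'time': 0.0, 'q': [1.169, 0.379, 1.735, -0.0, 1.029, -0.033], 'dq': [0.0, 0.002, -0.0, 0.001, 0.001, 0.0], 'joint_torque': [-0.002, -76.37, -43.438, 0.065, 0.042, -0.0], 'ee_pos': [0.252, 0.653, 0.224], 'eef_rot': [[-0.933, 0.36, -0.0], [0.36, 0.933, -0.001], [0.0, -0.001, -1.0]], 'force': [-0.545, -0.19, 0.541], 'wrist_torque': [0.035, -0.002, -0.034], 'finger_force': 0.0, 'opening': 1.0}
scene [[458.9, 0.0, 260.5], [0.0, 458.9, 192.2], [0.0, 0.0, 1.0]] [[-0.095, 0.838, -0.537, 1.171], [0.995, 0.082, -0.048, 0.067], [0.004, -0.54, -0.842, 1.135], [0.0, 0.0, 0.0, 1.0]]
top [[408.6, 0.0, 253.0], [0.0, 408.6, 188.0], [0.0, 0.0, 1.0]] [[0.079, -0.967, 0.243, 0.271], [-0.997, -0.078, 0.013, 0.005], [0.007, -0.244, -0.97, 1.084], [0.0, 0.0, 0.0, 1.0]]
```

View pics/scene0.png

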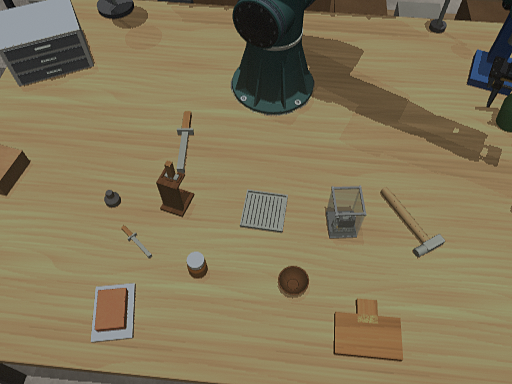

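View pics/top0.png

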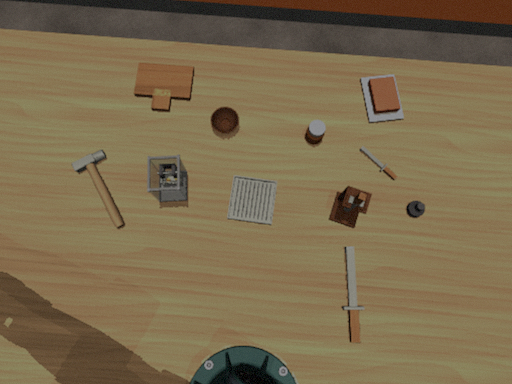

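The rack (top px 350,205) holds the middle-sized rod. The tank is at (168,180), the tray at (252,200). Next I'll zoom in on these.

```bash
cat > h.py <<'E'
import numpy as np,cv2
from bench import robot
def pt(n,u,v,d,c=None):
    c=c or robot.calibration(n);K=c["camera_matrix"];E=c["extrinsics"]
    p=np.array([(u-K[0][2])/K[0][0]*d,(v-K[1][2])/K[1][1]*d,d,1.]); return (np.array(E)@p)[:3]
def ray(n,u,v,z,c=None):  # intersect pixel ray with plane z
    c=c or robot.calibration(n); o=np.array(c["extrinsics"])[:3,3]; p=pt(n,u,v,1.,c); return o+(p-o)*(z-o[2])/(p[2]-o[2])
def cloud(n,d,c=None):
    c=c or robot.calibration(n);K=np.array(c["camera_matrix"]);E=np.array(c["extrinsics"])
    v,u=np.mgrid[:384,:512]; P=np.stack([(u-K[0,2])/K[0,0]*d,(v-K[1,2])/K[1,1]*d,d],-1)
    return P@E[:3,:3].T+E[:3,3]
def st():
    o=robot.get_obs(); print(round(o['time'],2),np.round(o['ee_pos'],4),np.round(o['force'],2),round(float(o['opening']),3),np.round(o['finger_force'],1),np.round(o['eef_rot'],3).tolist(),np.round(o['q'],2)); return o
E
python3 - <<'E'
from h import *
def crop(n,x,y,w,h,s):
    return cv2.resize(cv2.imread(f"pics/{n}0.png")[y:y+h,x:x+w],None,fx=s,fy=s,interpolation=cv2.INTER_CUBIC)
a=np.hstack([crop("top",135,140,60,75,4.8),crop("top",320,175,60,75,4.8)])[:300]
b=np.hstack([crop("scene",315,175,60,75,4.8),crop("scene",150,145,60,75,4.8)])[:]
m=np.zeros((600,800,3),np.uint8); a=cv2.resize(a,(400*2//2+176,360)); 
for i,(n,x,y) in enumerate([("top",135,140),("top",320,175),("scene",310,175),("scene",145,145)]):
    m[(i//2)*300:(i//2)*300+300,(i%2)*400:(i%2)*400+400]=crop(n,x,y,80,60,5)
cv2.imwrite("pics/z.png",m)
for n in ["top","scene"]:
    d=np.load(f"pics/{n}0.npy"); P=cloud(n,d)
    for nm,(x0,y0,x1,y1) in ({"tray":(225,170,280,230),"tank":(140,145,195,215),"rack":(320,175,380,235)} if n=="top" else {"tray":(235,185,295,240),"tank":(315,175,375,245),"rack":(150,145,200,220)}).items():
        Q=P[y0:y1,x0:x1].reshape(-1,3); Q=Q[np.isfinite(Q).all(1)]; 
        for lo,hi in [(.004,.03),(.03,.09),(.11,.14),(.14,.2)]:
            S=Q[(Q[:,2]>lo)&(Q[:,2]<hi)]
            if len(S)>5: r=cv2.minAreaRect((S[:,:2]*1000).astype(np.float32)); print(n,nm,lo,hi,len(S),np.round(r[0],1),np.round(r[1],1),round(r[2],1),"zmed",round(np.median(S[:,2]),4), "mean",S[:,:2].mean(0).round(3))
E
```

```text
top tray 0.004 0.03 1269 [511.4  22.1] [158. 140.] 3.8 zmed 0.0061 mean [0.508 0.021]
top tank 0.004 0.03 343 [544.5 256.7] [190.1 139. ] 9.3 zmed 0.0154 mean [0.531 0.241]
top tank 0.03 0.09 641 [529.9 238.5] [85.7 75.5] 7.3 zmed 0.0676 mean [0.531 0.24 ]
top tank 0.11 0.14 507 [530.1 238.8] [90.1 78.1] 7.7 zmed 0.1294 mean [0.531 0.242]
top rack 0.004 0.03 583 [ 519.4 -246. ] [164.8 153.3] 2.1 zmed 0.0097 mean [ 0.494 -0.229]
top rack 0.03 0.09 58 [ 512.1 -219.1] [48.6  9.9] 30.1 zmed 0.056 mean [ 0.513 -0.219]
top rack 0.11 0.14 403 [ 503.6 -232.2] [60.5 52.6] 75.7 zmed 0.1258 mean [ 0.503 -0.229]
top rack 0.14 0.2 105 [ 497.2 -228.8] [15.7 16.6] 73.5 zmed 0.1796 mean [ 0.495 -0.227]
scene tray 0.004 0.03 1013 [509.   21.4] [172.9 166.1] 6.6 zmed 0.0063 mean [0.512 0.02 ]
scene tank 0.004 0.03 312 [478.4 249.5] [237.2 174.1] 0.3 zmed 0.0127 mean [0.527 0.237]
scene tank 0.03 0.09 686 [534.  236.7] [87.8 77. ] 7.5 zmed 0.0622 mean [0.538 0.237]
scene tank 0.11 0.14 535 [533.1 237.2] [92.4 79. ] 7.5 zmed 0.128 mean [0.534 0.238]
scene rack 0.004 0.03 658 [ 432.5 -258.3] [263.7 149.2] 8.2 zmed 0.011 mean [ 0.457 -0.235]
scene rack 0.03 0.09 227 [ 530.  -240.2] [61.9 11.1] 82.1 zmed 0.0616 mean [ 0.531 -0.237]
scene rack 0.11 0.14 380 [ 507.2 -235.1] [62.4 54. ] 77.0 zmed 0.1251 mean [ 0.514 -0.233]
scene rack 0.14 0.2 116 [ 500.6 -231. ] [17.7 18.1] 80.9 zmed 0.1702 mean [ 0.503 -0.23 ]
```

View pics/z.png

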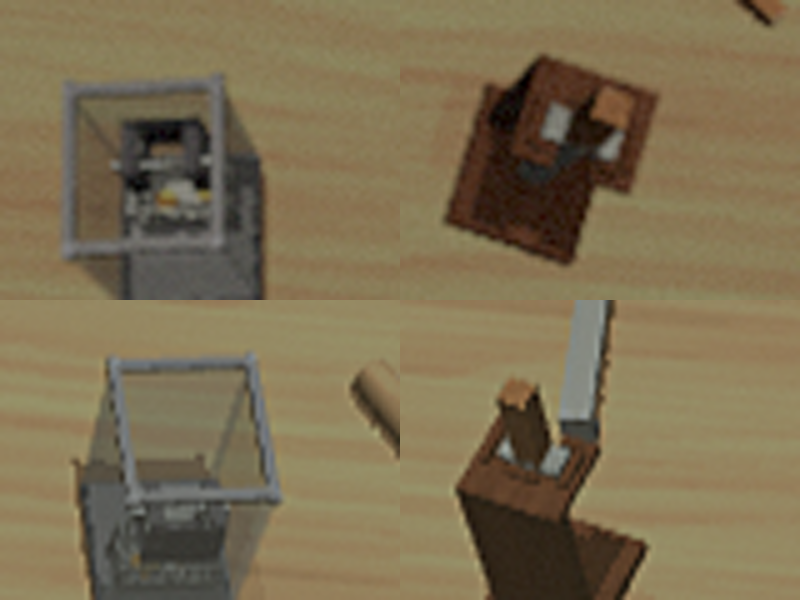

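```bash
python3 - <<'E'
from h import *
o=robot.get_obs(); R=np.array(o['eef_rot']); p=np.array(o['ee_pos'])
c=robot.calibration("wrist"); E=np.array(c["extrinsics"]); print(np.array(c["camera_matrix"]).round(1).tolist()); print("cam in tool",(R.T@(E[:3,3]-p)).round(4), (R.T@E[:3,:3]).round(3).tolist())
a=np.deg2rad(7.5); Rt=np.array([[-np.sin(a),np.cos(a),0],[np.cos(a),np.sin(a),0],[0,0,-1]]).T.T
Rt=np.stack([[-np.sin(a),np.cos(a),0],[np.cos(a),np.sin(a),0],[0,0,-1]],1)
from scipy.spatial.transform import Rotation as Ro
co=R.T@(E[:3,3]-p)
for n,t in [("tank",[0.532,0.238,0.36]),("tank2",[0.532,0.238,0.36]-Rt@(co*[1,1,0]))]:
    print(n,(R.T@(t-p)/0.4).round(3),(Ro.from_matrix(R.T@Rt).as_rotvec()/(np.pi/2)).round(3), np.round(t,3))
E
```

```text
[[268.5, 0.0, 261.4], [0.0, 268.5, 192.3], [0.0, 0.0, 1.0]]
cam in tool [ 0.0825 -0.0006 -0.1597] [[0.0, -0.956, -0.293], [1.0, -0.0, 0.001], [-0.001, -0.293, 0.956]]
tank [-1.026 -0.715 -0.338] [-0.001  0.     0.682] [0.532 0.238 0.36 ]
tank2 [-1.126 -0.895 -0.338] [-0.001  0.     0.682] [0.543 0.156 0.36 ]
```

Call:
play_rows(travel=[[-0.99,-0.64,-0.34],[-0.99,-0.64,-0.34],[-0.99,-0.64,-0.34],[-0.99,-0.64,-0.34],[-0.99,-0.64,-0.34],[-0.99,-0.64,-0.34],[-0.99,-0.64,-0.34],[-0.99,-0.64,-0.34]], turn=[[0,0,0.682],[0,0,0.682],[0,0,0.682],[0,0,0.682],[0,0,0.682],[0,0,0.682],[0,0,0.682],[0,0,0.682]], grip=[1,1,1,1,1,1,1,1])

```text
time: 1.1
ee_pos: [0.5304, 0.2694, 0.3615]
eef_rot: [[-0.13, 0.992, 0.0], [0.992, 0.13, 0.0], [0.0, 0.0, -1.0]]
force: [-0.3, 0.4, 0.2]
opening: 1.002
finger_force: 0.0
```

Call:
play_rows(travel=[[0,0,0],[0,0,0]], turn=[[0,0,0],[0,0,0]], grip=[1,1])

```text
time: 1.35
ee_pos: [0.529, 0.2715, 0.3604]
eef_rot: [[-0.13, 0.992, -0.001], [0.992, 0.13, -0.0], [-0.0, -0.001, -1.0]]
force: [-0.4, 0.7, 0.5]
opening: 1.004
finger_force: 0.0
```

```bash
cat > an.py <<'E'
from h import *
import sys,pickle
def snap(tag):
    st(); c=robot.calibration("wrist"); p,d=robot.read_camera("wrist"); cv2.imwrite(f"pics/{tag}.png",p); pickle.dump((d,c),open(f"pics/{tag}.pkl","wb"))
    return p,d,c
def rects(d,c,x,y,r,bands):
    P=cloud("wrist",d,c).reshape(-1,3); P=P[(d.reshape(-1)>0)&(np.hypot(P[:,0]-x,P[:,1]-y)<r)]
    for lo,hi in bands:
        S=P[(P[:,2]>lo)&(P[:,2]<hi)]
        if len(S)>5: q=cv2.minAreaRect((S[:,:2]*1000).astype(np.float32)); print(lo,hi,len(S),np.round(q[0],1),np.round(q[1],1),round(q[2],1),round(np.median(S[:,2]),4))
    return P
E
python3 - <<'E'
from an import *
p,d,c=snap("wt")
P=rects(d,c,.532,.238,.075,[(.005,.03),(.03,.06),(.06,.07),(.07,.08),(.08,.09),(.09,.1),(.1,.118),(.125,.133)])
E
```

```text
1.35 [0.529  0.2715 0.3604] [-0.41  0.68  0.45] 1.004 0.0 [[-0.13, 0.992, -0.001], [0.992, 0.13, -0.0], [-0.0, -0.001, -1.0]] [0.43 0.08 1.85 0.   1.22 0.3 ]
0.005 0.03 521 [533.4 238. ] [82.9 72. ] 7.7 0.015
0.03 0.06 397 [533.6 238. ] [83.1 72. ] 7.7 0.0486
0.06 0.07 135 [533.8 238.1] [82.2 71.8] 7.6 0.0666
0.07 0.08 236 [532.6 237.9] [81.6 72. ] 7.6 0.0763
0.08 0.09 379 [534.  238.1] [82.2 72. ] 7.9 0.0877
0.09 0.1 176 [533.5 238.2] [83.1 72.1] 7.5 0.0957
0.1 0.118 364 [533.4 238. ] [83.1 72. ] 7.6 0.1094
0.125 0.133 892 [533.4 235.3] [89.4 78.8] 7.2 0.1308
```

View pics/wt.png

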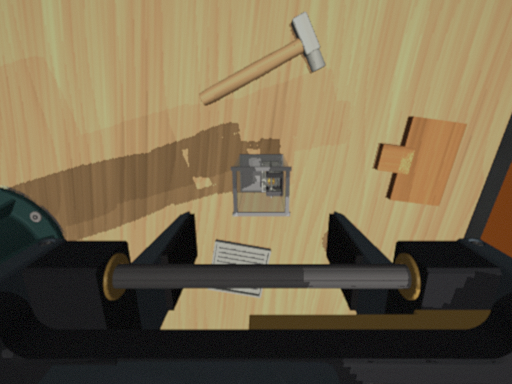

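The tank opening is at px (261,190) and sits at (0.5335, 0.238) with yaw about 7.6°. Next I'll measure the bracket in the tank frame and work out the move to a view over the rack.

```bash
python3 - <<'E'
from an import *
d,c=pickle.load(open("pics/wt.pkl","rb")); P=cloud("wrist",d,c).reshape(-1,3); P=P[d.reshape(-1)>0]
a=np.deg2rad(7.6); M=np.array([[np.cos(a),np.sin(a)],[-np.sin(a),np.cos(a)]])
Q=np.c_[(P[:,:2]-[.5335,.238])@M.T,P[:,2]]*1000
Q=Q[(abs(Q[:,0])<35)&(abs(Q[:,1])<30)&(Q[:,2]>8)&(Q[:,2]<125)]
# height map max z
H={}
for x,y,z in Q: k=(int(np.floor(x/4)),int(np.floor(y/4))); H[k]=max(H.get(k,0),z)
print("rows y, cols x", list(range(-36,36,4)))
for j in range(7,-8,-1): print(j*4,[int(H.get((i,j),0)) for i in range(-9,9)])
o=robot.get_obs(); R=o['eef_rot'];p=o['ee_pos']
from scipy.spatial.transform import Rotation as Ro
a=np.deg2rad(-14); Rt=np.stack([[-np.sin(a),np.cos(a),0],[np.cos(a),np.sin(a),0],[0,0,-1]],1)
t=np.array([.503,-.231,.36])+Rt@[.037,0,0]; print((R.T@(t-p)/.4).round(3),Ro.from_matrix(R.T@Rt).as_rotvec()/(np.pi/2))
E
```

```text
rows y, cols x [-36, -32, -28, -24, -20, -16, -12, -8, -4, 0, 4, 8, 12, 16, 20, 24, 28, 32]
28 [0, 0, 0, 0, 0, 0, 0, 0, 0, 0, 0, 0, 0, 0, 0, 0, 0, 0]
24 [0, 0, 0, 0, 0, 0, 0, 0, 0, 0, 0, 0, 0, 0, 0, 0, 0, 0]
20 [0, 0, 0, 0, 0, 0, 0, 0, 0, 0, 0, 0, 0, 0, 0, 0, 0, 0]
16 [0, 0, 0, 0, 0, 0, 0, 0, 0, 0, 0, 90, 88, 89, 89, 89, 89, 88]
12 [0, 0, 0, 0, 0, 0, 0, 0, 0, 0, 0, 89, 88, 89, 88, 89, 89, 88]
8 [0, 0, 0, 0, 0, 0, 0, 0, 0, 38, 0, 88, 89, 88, 89, 90, 89, 90]
4 [0, 0, 0, 0, 0, 0, 0, 0, 0, 38, 19, 0, 76, 77, 0, 0, 0, 89]
0 [0, 0, 0, 0, 0, 0, 0, 0, 0, 39, 16, 0, 76, 77, 0, 0, 0, 88]
-4 [0, 0, 0, 0, 0, 0, 0, 0, 0, 40, 18, 0, 77, 77, 0, 0, 37, 89]
-8 [0, 0, 0, 0, 0, 0, 0, 0, 0, 40, 18, 0, 77, 79, 0, 0, 40, 89]
-12 [0, 0, 0, 0, 0, 0, 0, 0, 0, 39, 16, 17, 76, 78, 19, 19, 39, 84]
-16 [0, 0, 0, 0, 0, 0, 0, 0, 0, 39, 16, 89, 89, 89, 89, 88, 90, 88]
-20 [0, 0, 0, 0, 0, 0, 0, 0, 0, 40, 16, 90, 90, 88, 89, 89, 89, 89]
-24 [0, 0, 0, 0, 0, 0, 0, 0, 0, 41, 17, 89, 89, 88, 88, 88, 88, 89]
-28 [0, 0, 0, 0, 0, 0, 0, 0, 0, 40, 39, 0, 77, 76, 0, 0, 0, 0]
[-1.152e+00 -1.940e-01  1.000e-03] [-0.00070991  0.00025458  0.23909252]
```

```bash
python3 - <<'E'
from an import *
d,c=pickle.load(open("pics/wt.pkl","rb")); P=cloud("wrist",d,c).reshape(-1,3); P=P[d.reshape(-1)>0]
a=np.deg2rad(7.6); M=np.array([[np.cos(a),np.sin(a)],[-np.sin(a),np.cos(a)]])
Q=np.c_[(P[:,:2]-[.5335,.238])@M.T,P[:,2]]*1000
Q=Q[(abs(Q[:,0])<36)&(abs(Q[:,1])<30)]
r=Q[(Q[:,2]>85)&(Q[:,2]<93)&(Q[:,0]<30)]
for s in [r[r[:,1]>0],r[r[:,1]<0]]: print("roof",s.min(0).round(1),s.max(0).round(1),np.percentile(s[:,2],[10,50,90]).round(1))
w=Q[(Q[:,2]>72)&(Q[:,2]<82)]; print("wire",w[:,0].mean(),w.min(0).round(1),w.max(0).round(1),np.polyfit(w[:,1],w[:,0],1))
b=Q[(Q[:,2]>35)&(Q[:,2]<45)]; print("basket rim",b.min(0).round(1),b.max(0).round(1))
E
```

```text
roof [ 8.2 10.6 86.6] [29.7 18.  90.2] [87.5 88.6 89.5]
roof [  8.3 -22.5  85.1] [ 30.  -13.9  90.5] [87.1 88.5 89.5]
wire 21.275202833015985 [  8.4 -27.9  72.1] [35.5 18.5 81.4] [ 0.06139105 21.22418398]
basket rim [  1.7 -28.1  37. ] [31.6 10.1 41.1]
```

Call:
play_rows(travel=[[-1,-0.17,0],[-1,-0.17,0],[-1,-0.17,0],[-1,-0.17,0],[-1,-0.17,0],[-1,-0.17,0],[-1,-0.17,0]], turn=[[0,0,0.24],[0,0,0.24],[0,0,0.24],[0,0,0.24],[0,0,0.24],[0,0,0.24],[0,0,0.24]], grip=[1,1,1,1,1,1,1])

```text
time: 2.28
ee_pos: [0.5137, -0.1353, 0.3605]
eef_rot: [[0.244, 0.97, -0.001], [0.97, -0.244, 0.0], [-0.0, -0.001, -1.0]]
force: [0.1, 0.7, -0.5]
opening: 1.004
finger_force: 0.0
```

Call:
play_rows(travel=[[-0.14,-0.09,0],[-0.14,-0.09,0],[-0.14,-0.09,0],[-0.14,-0.09,0]], turn=[[0,0,0],[0,0,0],[0,0,0],[0,0,0]], grip=[1,1,1,1])

```text
time: 2.78
ee_pos: [0.4663, -0.1785, 0.3608]
eef_rot: [[0.242, 0.97, -0.0], [0.97, -0.242, 0.0], [0.0, -0.0, -1.0]]
force: [-0.5, 0.1, 0.0]
opening: 0.997
finger_force: 0.0
```

```bash
python3 - <<'E'
from an import *
p,d,c=snap("wr")
P=rects(d,c,.503,-.231,.075,[(.005,.015),(.05,.1),(.11,.1235),(.123,.1275),(.1275,.1345),(.14,.175),(.18,.19)])
E
```

```text
2.77 [ 0.4663 -0.1785  0.3608] [-0.48  0.08  0.02] 0.997 0.0 [[0.242, 0.97, -0.0], [0.97, -0.242, 0.0], [0.0, -0.0, -1.0]] [-0.41 -0.1   2.02  0.    1.22 -0.17]
0.005 0.015 801 [ 505.5 -235.4] [70.6 79.3] 75.3 0.01
0.05 0.1 61 [ 530.3 -215.5] [16.7  8.2] 37.9 0.0722
0.11 0.1235 58 [ 506.3 -235.7] [60.6 51.2] 75.8 0.1225
0.123 0.1275 665 [ 506.5 -235.8] [60.8 51.9] 75.5 0.1251
0.1275 0.1345 217 [ 500.8 -233.5] [51.1 30. ] 75.4 0.1294
0.14 0.175 112 [ 497.9 -227.8] [21.4 10.5] 27.7 0.1594
0.18 0.19 148 [ 500.6 -232.5] [15.2 16.3] 72.7 0.1849
```

View pics/wr.png

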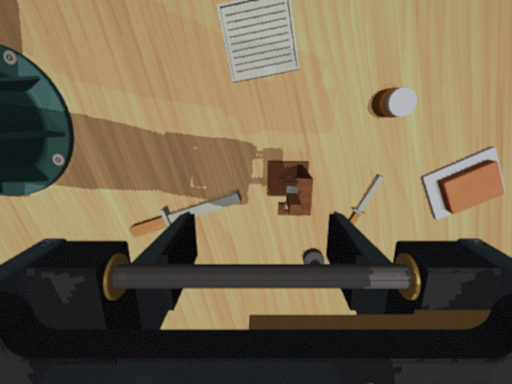

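The rack seat is at about (0.5007, -0.234) with yaw -14.5°. Plate, ridges, handle top (z 0.185) and sizes all agree. Now approaching the handle.

Call:
play_rows(travel=[[-0.112,0.116,0.1],[-0.112,0.116,0.22],[-0.112,0.116,0.25],[-0.112,0.116,0.32],[-0.112,0.116,0.39],[-0.112,0.116,0.46],[-0.112,0.116,0.522],[-0.112,0.116,0.522]], turn=[[0,0,0.0056],[0,0,0.0056],[0,0,0.0056],[0,0,0.0056],[0,0,0.0056],[0,0,0.0056],[0,0,0.0056],[0,0,0.0056]], grip=[1,1,1,1,1,1,0.8,0.2], newtons=10)

```text
time: 3.82
ee_pos: [0.4995, -0.2333, 0.1521]
eef_rot: [[0.251, 0.968, -0.002], [0.968, -0.251, 0.001], [0.0, -0.002, -1.0]]
force: [-0.9, -0.3, 0.0]
opening: 0.822
finger_force: 0.0
```

Call:
play_rows(travel=[[0,0,0],[0,0,0],[0,0,0],[0,0,0],[0,0,0],[0,0,0],[0,0,0],[0,0,0]], turn=[[0,0,0],[0,0,0],[0,0,0],[0,0,0],[0,0,0],[0,0,0],[0,0,0],[0,0,0]], grip=[-1,-1,-1,-1,-1,-1,-1,-1], newtons=40)

```text
time: 4.82
ee_pos: [0.4996, -0.2343, 0.1521]
eef_rot: [[0.252, 0.968, -0.0], [0.968, -0.252, 0.0], [-0.0, -0.0, -1.0]]
force: [-0.4, -1.5, 0.4]
opening: 0.173
finger_force: 40.0
```

Call:
play_rows(travel=[[0,0,-0.015],[0,0,-0.03],[0,0,-0.03],[0,-0.04,-0.03],[0,-0.08,-0.03],[0,-0.12,-0.03],[0,-0.16,-0.03],[0,-0.16,-0.03]], turn=[[0,0,0],[0,0,0],[0,0,0],[0,0,0],[0,0,0],[0,0,0],[0,0,0],[0,0,0]], grip=[-1,-1,-1,-1,-1,-1,-1,-1])

```text
time: 5.82
ee_pos: [0.4366, -0.2179, 0.1642]
eef_rot: [[0.253, 0.968, -0.0], [0.968, -0.253, 0.0], [0.0, -0.0, -1.0]]
force: [0.9, 0.5, -0.8]
opening: 0.178
finger_force: 40.0
```

Call:
play_rows(travel=[[0,0,-0.1],[0,0,-0.2],[0,0,-0.3],[0,0,-0.365],[0,0,-0.365]], turn=[[0,0,0],[0,0,0],[0,0,0],[0,0,0],[0,0,0]], grip=[-1,-1,-1,-1,-1])

```text
time: 6.45
ee_pos: [0.4389, -0.2188, 0.3121]
eef_rot: [[0.252, 0.968, 0.003], [0.968, -0.252, -0.002], [-0.001, 0.004, -1.0]]
force: [-0.2, -0.3, -2.1]
opening: 0.173
finger_force: 40.0
```

```bash
python3 - <<'E'
from an import *
o=st()
for n in ["wrist","scene","top"]:
    c=robot.calibration(n); p,d=robot.read_camera(n); cv2.imwrite(f"pics/{n}2.png",p)
    P=cloud(n,d,c); t=o['ee_pos']; R=np.array(o['eef_rot']); Q=(P-t)@R*1000
    m=(d>0)&(abs(Q[...,0])<30)&(abs(Q[...,1])<25)
    for nm,lo,hi in [("handle",-24,-18),("collar",18,33),("shank",40,110),("foot",120,136)]:
        S=Q[m&(Q[...,2]>lo)&(Q[...,2]<hi)]
        if len(S)>3: print(n,nm,len(S),np.percentile(S,2,axis=0).round(1),np.percentile(S,98,axis=0).round(1))
from scipy.spatial.transform import Rotation as Ro
R=o['eef_rot'];p=o['ee_pos']
a=np.deg2rad(7.6); Rt=np.stack([[-np.sin(a),np.cos(a),0],[np.cos(a),np.sin(a),0],[0,0,-1]],1)
t=np.array([.5335,.237,.31])+Rt@[0,-.010,0]; print(t,(R.T@(t-p)/.4).round(3),Ro.from_matrix(R.T@Rt).as_rotvec()/(np.pi/2))
E
```

```text
6.45 [ 0.4389 -0.2188  0.3121] [-0.16 -0.33 -2.07] 0.173 40.0 [[0.252, 0.968, 0.003], [0.968, -0.252, -0.002], [-0.001, 0.004, -1.0]] [-0.51 -0.07  2.09  0.    1.12 -0.25]
wrist handle 311 [  8.9 -17.5 -23.8] [ 17.4  18.5 -18.3]
wrist collar 375 [ 9.2 -6.9 18.9] [19.7  8.3 25.5]
wrist shank 89 [ 8.1 -1.6 59.9] [  8.9   3.2 108.5]
wrist foot 171 [ -5.3   0.4 120.3] [  8.8  15.7 130.6]
scene handle 29 [  2.5 -17.1 -23.5] [ 18.6  19.  -18.3]
scene collar 52 [-14.5  -8.7  19.8] [21.6  8.7 29.2]
scene shank 106 [-3.5 -3.6 42.7] [ 10.6   3.5 109.1]
scene foot 45 [ -3.2  -2.9 120.7] [ 10.7  15.7 133.8]
[0.52358784 0.23567744 0.31      ] [ 1.153 -0.082  0.004] [ 0.0022766   0.00107207 -0.24682321]
```

Call:
play_rows(travel=[[0.15,-0.01,0],[0.3,-0.02,0],[0.45,-0.03,0],[0.6,-0.04,0],[0.75,-0.05,0],[0.9,-0.06,0],[1,-0.067,0],[1,-0.067,0]], turn=[[0,0,-0.04],[0,0,-0.08],[0,0,-0.12],[0,0,-0.16],[0,0,-0.2],[0,0,-0.247],[0,0,-0.247],[0,0,-0.247]], grip=[-1,-1,-1,-1,-1,-1,-1,-1])

```text
time: 7.6
ee_pos: [0.5124, 0.1777, 0.3085]
eef_rot: [[-0.135, 0.991, -0.002], [0.991, 0.135, -0.0], [-0.0, -0.002, -1.0]]
force: [-0.2, 0.2, -1.9]
opening: 0.169
finger_force: 40.0
```

Call:
play_rows(travel=[[0,0,0],[0,0,0]], turn=[[0,0,0],[0,0,0]], grip=[-1,-1])

```text
time: 7.85
ee_pos: [0.5125, 0.1747, 0.3097]
eef_rot: [[-0.131, 0.991, -0.001], [0.991, 0.131, -0.0], [-0.0, -0.001, -1.0]]
force: [0.3, 0.7, -1.3]
opening: 0.172
finger_force: 40.0
```

```bash
cat > to.py <<'E'
from an import *
from scipy.spatial.transform import Rotation as Ro
def to(t,yaw):
    o=robot.get_obs(); R=np.array(o['eef_rot']);p=o['ee_pos']; a=np.deg2rad(yaw)
    Rt=np.stack([[-np.sin(a),np.cos(a),0],[np.cos(a),np.sin(a),0],[0,0,-1]],1)
    print("travel",(R.T@(np.array(t)-p)/.4).round(4),"turn",(Ro.from_matrix(R.T@Rt).as_rotvec()/(np.pi/2)).round(4))
E
python3 - <<'E'
from to import *
st(); to([.525,.2336,.31],7.6)
p,d,c=snap("wt2"); P=cloud("wrist",d,c).reshape(-1,3); P=P[d.reshape(-1)>0]
a=np.deg2rad(7.6); M=np.array([[np.cos(a),np.sin(a)],[-np.sin(a),np.cos(a)]])
Q=np.c_[(P[:,:2]-[.5337,.2365])@M.T,P[:,2]]*1000
r=Q[(Q[:,2]>85)&(Q[:,2]<93)&(Q[:,0]<30)&(Q[:,0]>0)&(abs(Q[:,1])<28)]
for s in [r[r[:,1]>0],r[r[:,1]<0]]:
    if len(s): print("roof",len(s),s.min(0).round(1),s.max(0).round(1),np.median(s[:,2]))
f=Q[(Q[:,2]>174)&(Q[:,2]<192)&(abs(Q[:,1])<120)&(abs(Q[:,0])<60)]; print("foot",np.percentile(f,2,axis=0),np.percentile(f,98,axis=0))
E
```

```text
7.85 [0.5125 0.1747 0.3097] [ 0.26  0.66 -1.32] 0.172 40.0 [[-0.131, 0.991, -0.001], [0.991, 0.131, -0.0], [-0.0, -0.001, -1.0]] [ 0.29  0.03  1.99 -0.    1.12  0.15]
travel [ 0.1419  0.0503 -0.0009] turn [-0.0004  0.0001 -0.0005]
7.85 [0.5125 0.1747 0.3097] [ 0.26  0.66 -1.32] 0.172 40.0 [[-0.131, 0.991, -0.001], [0.991, 0.131, -0.0], [-0.0, -0.001, -1.0]] [ 0.29  0.03  1.99 -0.    1.12  0.15]
roof 101 [ 7.8 12.4 86.7] [30.  19.1 89.8] 88.47482934247458
roof 99 [  7.6 -20.3  85.9] [ 30.  -13.   90.2] 88.5501868674658
foot [-29.08796612 -64.09668004 179.14808136] [-13.83142788 -50.07394502 189.65913633]
```

Call:
play_rows(travel=[[0.1425,0.05,0],[0.1425,0.05,0],[0.1425,0.05,0],[0.1425,0.05,0.04],[0.1425,0.05,0.08],[0.1425,0.05,0.1],[0.1425,0.05,0.1]], turn=[[0,0,0],[0,0,0],[0,0,0],[0,0,0],[0,0,0],[0,0,0],[0,0,0]], grip=[-1,-1,-1,-1,-1,-1,-1])

```text
time: 8.78
ee_pos: [0.5247, 0.2345, 0.2692]
eef_rot: [[-0.132, 0.991, -0.001], [0.991, 0.132, -0.001], [-0.0, -0.001, -1.0]]
force: [-1.2, 0.3, -0.0]
opening: 0.174
finger_force: 40.0
```

Call:
play_rows(travel=[[0,0,0.04],[0,0,0.08],[0,0,0.12],[0,0,0.16],[0,0,0.2],[0,0,0.2],[0,0,0.2]], turn=[[0,0,0],[0,0,0],[0,0,0],[0,0,0],[0,0,0],[0,0,0],[0,0,0]], grip=[-1,-1,-1,-1,-1,-1,-1])

```text
time: 9.65
ee_pos: [0.5253, 0.2349, 0.1904]
eef_rot: [[-0.133, 0.991, 0.0], [0.991, 0.133, 0.0], [0.0, 0.0, -1.0]]
force: [1.4, 0.2, -1.6]
opening: 0.173
finger_force: 40.0
```

```bash
python3 - <<'E'
from to import *
st(); 
a=np.deg2rad(7.6);ex=np.array([np.cos(a),np.sin(a)]);ey=np.array([-np.sin(a),np.cos(a)])
t=np.array([.5337,.2365])+.010*ex-.0014*ey; to([*t,.189],7.6)
E
```

```text
9.65 [0.5253 0.2349 0.1904] [ 1.45  0.22 -1.55] 0.173 40.0 [[-0.133, 0.991, 0.0], [0.991, 0.133, 0.0], [0.0, 0.0, -1.0]] [ 0.38  0.23  2.01 -0.    0.9   0.25]
travel [-0.0023  0.0465  0.0036] turn [ 0.0002 -0.      0.0002]
```

Call:
play_rows(travel=[[0,0.015,0.002],[0,0.03,0.002],[0,0.0465,0.002],[0,0.0465,0.002],[0,0.0465,0.002]], turn=[[0,0,0],[0,0,0],[0,0,0],[0,0,0],[0,0,0]], grip=[-1,-1,-1,-1,-1])

```text
time: 10.28
ee_pos: [0.5434, 0.2372, 0.1893]
eef_rot: [[-0.132, 0.991, -0.0], [0.991, 0.132, -0.0], [-0.0, -0.0, -1.0]]
force: [-0.4, -0.1, -1.0]
opening: 0.172
finger_force: 40.0
```

Call:
play_rows(travel=[[0,0,-0.01],[0,0,-0.02],[0,0,-0.025],[0,0,-0.025],[0,0,-0.025]], turn=[[0,0,0],[0,0,0],[0,0,0],[0,0,0],[0,0,0]], grip=[-1,-1,-1,-1,-1])

```text
time: 10.9
ee_pos: [0.5434, 0.2372, 0.1993]
eef_rot: [[-0.132, 0.991, -0.0], [0.991, 0.132, -0.0], [-0.0, -0.0, -1.0]]
force: [-0.4, 0.0, -0.9]
opening: 0.174
finger_force: 40.0
```

```bash
python3 - <<'E'
from to import *
st()
ps=[]
for n,b in [("wrist",(160,60,300,240)),("scene",(320,170,380,250))]:
    p,d=robot.read_camera(n); 
    if n=="wrist": cv2.imwrite("pics/w3f.png",p); ps.append(cv2.resize(p[100:260,180:340],(560,560),interpolation=cv2.INTER_CUBIC)[:,:400])
    else: ps.append(cv2.resize(p[165:245,310:370],(400,560),interpolation=cv2.INTER_CUBIC))
cv2.imwrite("pics/w3.png",np.hstack(ps))
E
```

```text
10.9 [0.5434 0.2372 0.1993] [-0.36  0.01 -0.86] 0.174 40.0 [[-0.132, 0.991, -0.0], [0.991, 0.132, -0.0], [-0.0, -0.0, -1.0]] [ 0.37  0.25  1.97 -0.    0.93  0.24]
```

View pics/w3.png

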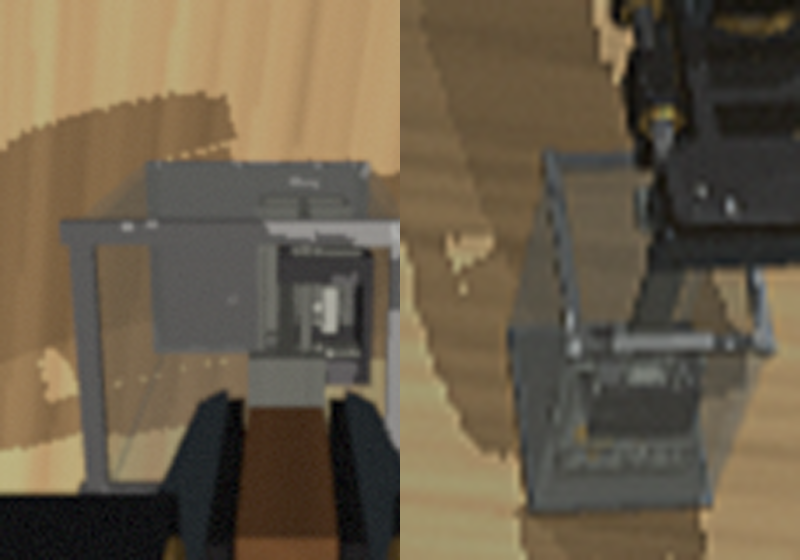

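The picture shows the hook tip, bright at (328,310), behind the bail and between the gate cheeks. I'll raise to take the weight.

Call:
play_rows(travel=[[0,0,-0.005],[0,0,-0.005],[0,0,-0.005]], turn=[[0,0,0],[0,0,0],[0,0,0]], grip=[-1,-1,-1])

```text
time: 11.38
ee_pos: [0.5435, 0.2372, 0.2014]
eef_rot: [[-0.133, 0.991, 0.0], [0.991, 0.133, 0.0], [0.0, 0.0, -1.0]]
force: [1.2, 0.2, -1.1]
opening: 0.174
finger_force: 40.0
```

Call:
play_rows(travel=[[0,0,-0.005],[0,0,-0.005],[0,0,-0.005]], turn=[[0,0,0],[0,0,0],[0,0,0]], grip=[-1,-1,-1])

```text
time: 11.75
ee_pos: [0.5434, 0.2372, 0.2032]
eef_rot: [[-0.133, 0.991, -0.0], [0.991, 0.133, -0.0], [-0.0, -0.0, -1.0]]
force: [-0.5, 0.1, -2.6]
opening: 0.174
finger_force: 40.0
```

Call:
play_rows(travel=[[0,0,-0.0025],[0,0,-0.005],[0,0,-0.005],[0,0,-0.005]], turn=[[0,0,0],[0,0,0],[0,0,0],[0,0,0]], grip=[-1,-1,-1,-1])

```text
time: 12.25
ee_pos: [0.5434, 0.2372, 0.2053]
eef_rot: [[-0.133, 0.991, -0.0], [0.991, 0.133, -0.0], [-0.0, -0.0, -1.0]]
force: [0.3, -0.2, -2.4]
opening: 0.174
finger_force: 40.0
```

Call:
play_rows(travel=[[0,0,-0.0025],[0,0,-0.005],[0,0,-0.005],[0,0,-0.005]], turn=[[0,0,0],[0,0,0],[0,0,0],[0,0,0]], grip=[-1,-1,-1,-1])

```text
time: 12.75
ee_pos: [0.5434, 0.2372, 0.2073]
eef_rot: [[-0.133, 0.991, 0.0], [0.991, 0.133, -0.0], [-0.0, 0.0, -1.0]]
force: [0.4, -1.0, -1.8]
opening: 0.176
finger_force: 40.0
```

Call:
play_rows(travel=[[0,0,-0.0025],[0,0,-0.0025],[0,0,-0.0025]], turn=[[0,0,0],[0,0,0],[0,0,0]], grip=[-1,-1,-1])

```text
time: 13.12
ee_pos: [0.5434, 0.2372, 0.2083]
eef_rot: [[-0.133, 0.991, 0.0], [0.991, 0.133, -0.0], [-0.0, 0.0, -1.0]]
force: [0.4, 0.6, -2.1]
opening: 0.174
finger_force: 40.0
```

Call:
play_rows(travel=[[0,0,-0.00125],[0,0,-0.00125],[0,0,-0.00125]], turn=[[0,0,0],[0,0,0],[0,0,0]], grip=[-1,-1,-1])

```text
time: 13.5
ee_pos: [0.5435, 0.2372, 0.2089]
eef_rot: [[-0.133, 0.991, 0.0], [0.991, 0.133, 0.0], [-0.0, 0.0, -1.0]]
force: [0.3, 0.1, -2.8]
opening: 0.174
finger_force: 40.0
```

Call:
play_rows(travel=[[0,0,-0.00125],[0,0,-0.00125],[0,0,-0.00125]], turn=[[0,0,0],[0,0,0],[0,0,0]], grip=[-1,-1,-1])

```text
time: 13.88
ee_pos: [0.5434, 0.2372, 0.2093]
eef_rot: [[-0.133, 0.991, 0.0], [0.991, 0.133, 0.0], [0.0, 0.0, -1.0]]
force: [-0.1, -0.8, -2.1]
opening: 0.174
finger_force: 40.0
```

Call:
play_rows(travel=[[0,0,-0.00125],[0,0,-0.00125],[0,0,-0.00125]], turn=[[0,0,0],[0,0,0],[0,0,0]], grip=[-1,-1,-1])

```text
time: 14.25
ee_pos: [0.5434, 0.2372, 0.2097]
eef_rot: [[-0.133, 0.991, -0.0], [0.991, 0.133, -0.0], [-0.0, -0.0, -1.0]]
force: [0.0, -0.2, -4.8]
opening: 0.173
finger_force: 40.0
```

Call:
play_rows(travel=[[0,0,-0.00075],[0,0,-0.00075]], turn=[[0,0,0],[0,0,0]], grip=[-1,-1])

```text
time: 14.5
ee_pos: [0.5433, 0.2372, 0.2099]
eef_rot: [[-0.133, 0.991, -0.0], [0.991, 0.133, -0.0], [-0.0, -0.0, -1.0]]
force: [1.6, 0.3, -9.2]
opening: 0.171
finger_force: 40.0
```

The roof is felt at TCP z of about 0.2095. I'll back off 1.5 mm and draw to -x in checked steps.

Call:
play_rows(travel=[[0,0,0.003],[0,0,0.005],[0,0,0.005]], turn=[[0,0,0],[0,0,0],[0,0,0]], grip=[-1,-1,-1])

```text
time: 14.88
ee_pos: [0.5435, 0.2373, 0.2083]
eef_rot: [[-0.132, 0.991, 0.0], [0.991, 0.132, 0.0], [0.0, 0.0, -1.0]]
force: [-0.8, 1.3, -2.2]
opening: 0.176
finger_force: 40.0
```

Call:
play_rows(travel=[[0,-0.005,0],[0,-0.01,0],[0,-0.0125,0],[0,-0.0125,0]], turn=[[0,0,0],[0,0,0],[0,0,0],[0,0,0]], grip=[-1,-1,-1,-1])

```text
time: 15.38
ee_pos: [0.5384, 0.2366, 0.2082]
eef_rot: [[-0.133, 0.991, 0.0], [0.991, 0.133, 0.0], [0.0, 0.0, -1.0]]
force: [-0.8, 0.1, -2.0]
opening: 0.174
finger_force: 40.0
```

Call:
play_rows(travel=[[0,-0.003,0],[0,-0.005,0],[0,-0.005,0]], turn=[[0,0,0],[0,0,0],[0,0,0]], grip=[-1,-1,-1])

```text
time: 15.75
ee_pos: [0.5364, 0.2363, 0.2081]
eef_rot: [[-0.133, 0.991, -0.0], [0.991, 0.133, -0.0], [-0.0, -0.0, -1.0]]
force: [0.4, 0.2, -3.2]
opening: 0.173
finger_force: 40.0
```

Call:
play_rows(travel=[[0,-0.003,0],[0,-0.005,0],[0,-0.005,0]], turn=[[0,0,0],[0,0,0],[0,0,0]], grip=[-1,-1,-1])

```text
time: 16.12
ee_pos: [0.5344, 0.236, 0.2081]
eef_rot: [[-0.133, 0.991, -0.0], [0.991, 0.133, -0.0], [-0.0, -0.0, -1.0]]
force: [-0.0, 0.0, -2.8]
opening: 0.175
finger_force: 40.0
```

Past the lip's rear face with no resistance, so I continue.

Call:
play_rows(travel=[[0,-0.005,0],[0,-0.01,0],[0,-0.01,0]], turn=[[0,0,0],[0,0,0],[0,0,0]], grip=[-1,-1,-1])

```text
time: 16.5
ee_pos: [0.5304, 0.2355, 0.2081]
eef_rot: [[-0.133, 0.991, -0.0], [0.991, 0.133, -0.0], [-0.0, -0.0, -1.0]]
force: [-0.2, -0.5, -2.0]
opening: 0.175
finger_force: 40.0
```

Call:
play_rows(travel=[[0,-0.01,0],[0,-0.02,0],[0,-0.02,0]], turn=[[0,0,0],[0,0,0],[0,0,0]], grip=[-1,-1,-1])

```text
time: 16.88
ee_pos: [0.5223, 0.2344, 0.2081]
eef_rot: [[-0.133, 0.991, -0.0], [0.991, 0.133, -0.0], [-0.0, -0.0, -1.0]]
force: [-0.2, -0.0, -2.2]
opening: 0.174
finger_force: 40.0
```

Call:
play_rows(travel=[[0,-0.01,0],[0,-0.02,0],[0,-0.028,0],[0,-0.028,0],[0,-0.028,0]], turn=[[0,0,0],[0,0,0],[0,0,0],[0,0,0],[0,0,0]], grip=[-1,-1,-1,-1,-1])

```text
time: 17.5
ee_pos: [0.5116, 0.233, 0.2082]
eef_rot: [[-0.133, 0.991, 0.0], [0.991, 0.133, 0.0], [0.0, 0.0, -1.0]]
force: [0.1, 0.3, -2.8]
opening: 0.176
finger_force: 40.0
```

```bash
python3 - <<'E'
from to import *
p,d,c=snap("wt4"); P=cloud("wrist",d,c).reshape(-1,3); P=P[d.reshape(-1)>0]
a=np.deg2rad(7.6); M=np.array([[np.cos(a),np.sin(a)],[-np.sin(a),np.cos(a)]])
Q=np.c_[(P[:,:2]-[.5337,.2365])@M.T,P[:,2]]*1000
print("TCP tank",M@(robot.get_obs()['ee_pos'][:2]-[.5337,.2365])*1000)
Q=Q[(abs(Q[:,0])<36)&(abs(Q[:,1])<32)]
H={}
for x,y,z in Q: k=(int(np.floor(x/4)),int(np.floor(y/4))); H[k]=max(H.get(k,0),z)
for j in range(7,-9,-1): print(j*4,[int(H.get((i,j),0)) for i in range(-9,9)])
w=Q[(Q[:,2]>75)&(Q[:,2]<90)&(Q[:,0]<4)&(abs(Q[:,1])>8)]; print("wire",len(w),w.mean(0) if len(w) else 0)
E
```

```text
17.5 [0.5116 0.233  0.2082] [ 0.07  0.25 -2.81] 0.176 40.0 [[-0.133, 0.991, 0.0], [0.991, 0.133, 0.0], [0.0, 0.0, -1.0]] [ 0.39  0.19  2.02 -0.    0.93  0.25]
TCP tank [-22.31058024  -0.54943912]
28 [300, 294, 294, 294, 294, 295, 300, 300, 301, 301, 300, 300, 294, 294, 294, 294, 294, 294]
24 [324, 324, 324, 324, 324, 324, 324, 324, 319, 319, 319, 319, 319, 319, 319, 319, 319, 319]
20 [323, 323, 323, 323, 323, 323, 323, 323, 319, 319, 320, 319, 319, 319, 319, 320, 319, 319]
16 [296, 186, 187, 187, 187, 186, 294, 251, 319, 319, 319, 319, 319, 319, 319, 319, 319, 319]
12 [292, 253, 187, 187, 187, 254, 290, 252, 237, 46, 89, 317, 89, 89, 89, 89, 89, 89]
8 [287, 254, 241, 242, 241, 254, 285, 23, 23, 47, 89, 90, 89, 88, 88, 89, 89, 132]
4 [283, 247, 241, 242, 242, 248, 283, 87, 24, 45, 5, 5, 0, 0, 0, 0, 0, 90]
0 [277, 241, 242, 241, 241, 241, 278, 88, 24, 47, 4, 6, 0, 0, 0, 0, 0, 88]
-4 [274, 43, 43, 23, 84, 253, 273, 87, 23, 47, 5, 5, 5, 0, 0, 0, 0, 130]
-8 [270, 253, 44, 22, 83, 253, 270, 88, 23, 47, 5, 5, 6, 0, 0, 0, 0, 113]
-12 [265, 253, 45, 0, 82, 254, 262, 0, 24, 47, 5, 5, 6, 7, 5, 5, 5, 94]
-16 [257, 254, 45, 0, 83, 254, 257, 0, 23, 47, 89, 88, 89, 89, 89, 89, 88, 89]
-20 [253, 253, 44, 0, 0, 253, 253, 0, 23, 46, 88, 89, 89, 89, 89, 90, 89, 90]
-24 [5, 44, 44, 0, 0, 51, 42, 0, 24, 47, 88, 89, 89, 89, 89, 89, 88, 88]
-28 [6, 44, 44, 0, 44, 53, 45, 46, 46, 46, 5, 6, 6, 5, 5, 4, 6, 5]
-32 [5, 6, 0, 0, 0, 0, 0, 0, 0, 0, 5, 6, 0, 0, 0, 0, 0, 0]
wire 57 [-15.58119697   7.06845502  82.86580622]
```

Wire drawn about 31 mm, and the basket rim spans x -31 to +2, so it clears the roof (8) and the wall (-37). Lifting.

Call:
play_rows(travel=[[0,0,-0.005],[0,0,-0.015],[0,0,-0.025],[0,0,-0.035],[0,0,-0.045],[0,0,-0.05],[0,0,-0.05]], turn=[[0,0,0],[0,0,0],[0,0,0],[0,0,0],[0,0,0],[0,0,0],[0,0,0]], grip=[-1,-1,-1,-1,-1,-1,-1])

```text
time: 18.42
ee_pos: [0.5116, 0.233, 0.2283]
eef_rot: [[-0.133, 0.991, 0.0], [0.991, 0.133, 0.0], [0.0, 0.0, -1.0]]
force: [-0.4, -0.2, -2.7]
opening: 0.172
finger_force: 40.0
```

Call:
play_rows(travel=[[0,0,-0.015],[0,0,-0.035],[0,0,-0.06],[0,0,-0.085],[0,0,-0.11],[0,0,-0.13],[0,0,-0.145],[0,0,-0.15]], turn=[[0,0,0],[0,0,0],[0,0,0],[0,0,0],[0,0,0],[0,0,0],[0,0,0],[0,0,0]], grip=[-1,-1,-1,-1,-1,-1,-1,-1])

```text
time: 19.42
ee_pos: [0.5116, 0.233, 0.2885]
eef_rot: [[-0.133, 0.991, 0.0], [0.991, 0.133, 0.0], [0.0, 0.0, -1.0]]
force: [-0.7, 0.6, -1.9]
opening: 0.179
finger_force: 40.0
```

Call:
play_rows(travel=[[0,0,-0.02],[0,0,-0.045],[0,0,-0.075],[0,0,-0.105],[0,0,-0.135],[0,0,-0.155],[0,0,-0.16],[0,0,-0.16]], turn=[[0,0,0],[0,0,0],[0,0,0],[0,0,0],[0,0,0],[0,0,0],[0,0,0],[0,0,0]], grip=[-1,-1,-1,-1,-1,-1,-1,-1])

```text
time: 20.42
ee_pos: [0.5114, 0.2329, 0.352]
eef_rot: [[-0.133, 0.991, -0.0], [0.991, 0.133, -0.0], [-0.0, -0.0, -1.0]]
force: [-1.3, -0.2, -2.9]
opening: 0.173
finger_force: 40.0
```

```bash
python3 - <<'E'
from to import *
st()
for n in ["top","scene"]:
    d=np.load(f"pics/{n}0.npy"); P=cloud(n,d).reshape(-1,3)
    S=P[(abs(P[:,0]-.51)<.075)&(abs(P[:,1]-.021)<.08)&(P[:,2]>.0085)&(P[:,2]<.016)]
    q=cv2.minAreaRect((S[:,:2]*1000).astype(np.float32)); print(n,len(S),q)
    F=P[(abs(P[:,0]-.51)<.045)&(abs(P[:,1]-.021)<.045)]; print("floor",np.percentile(F[:,2],[10,50,90]))
p,d,c=snap("wt5"); P=cloud("wrist",d,c); o=robot.get_obs(); Q=(P-o['ee_pos'])@np.array(o['eef_rot'])*1000
m=(d>0)&(abs(Q[...,0])<45)&(abs(Q[...,1])<45)
for lo,hi in [(112,130),(130,150),(155,175),(175,200)]:
    S=Q[m&(Q[...,2]>lo)&(Q[...,2]<hi)]; print(lo,len(S), np.percentile(S,2,axis=0).round(1),np.percentile(S,98,axis=0).round(1)) if len(S) else 0
to([.511,.021,.352],-14.6+20)
cv2.imwrite("pics/w5c.png",np.hstack([cv2.resize(p[60:260,150:360],(420,400)),cv2.resize(robot.read_camera("scene")[0][100:290,220:400],(380,400))]))
E
```

```text
20.43 [0.5114 0.2329 0.352 ] [-1.34 -0.18 -2.9 ] 0.173 40.0 [[-0.133, 0.991, -0.0], [0.991, 0.133, -0.0], [-0.0, -0.0, -1.0]] [0.39 0.03 1.92 0.   1.2  0.25]
top 305 ((508.6844177246094, 20.904850006103516), (120.0411148071289, 120.60798645019531), 86.52610778808594)
floor [0.0017259  0.00448899 0.00705758]
scene 273 ((511.46112060546875, 18.393638610839844), (120.11780548095703, 123.43358612060547), 86.5450439453125)
floor [0.00106944 0.00417873 0.00699564]
20.43 [0.5114 0.2329 0.352 ] [-1.34 -0.18 -2.9 ] 0.173 40.0 [[-0.133, 0.991, -0.0], [0.991, 0.133, -0.0], [-0.0, -0.0, -1.0]] [0.39 0.03 1.92 0.   1.2  0.25]
112 238 [-12.3   0.  116.4] [ 25.8  15.6 129.7]
130 24 [ -3.2   3.1 130. ] [ 27.1  14.9 148.1]
155 263 [-26.6  -8.5 160.7] [ 27.2  23.  170.8]
175 560 [-25.6  -6.3 178.7] [ 27.2  21.4 187.3]
travel [-5.25e-01 -7.11e-02 -5.00e-04] turn [-0.0004  0.0001  0.0246]
```

View pics/w5c.png

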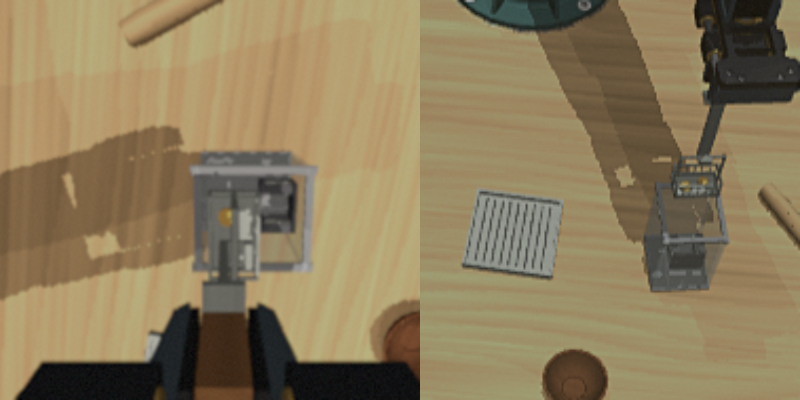

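Basket hangs level above the rim, clear of the tank. Tray centre is at (0.510, 0.020). Carrying it over.

Call:
play_rows(travel=[[-0.015,-0.003,0],[-0.05,-0.009,0],[-0.1,-0.018,0],[-0.16,-0.028,0],[-0.22,-0.04,0],[-0.28,-0.05,0],[-0.34,-0.06,0],[-0.4,-0.07,0]], turn=[[0,0,0],[0,0,0],[0,0,0],[0,0,0],[0,0,0],[0,0,0],[0,0,0],[0,0,0]], grip=[-1,-1,-1,-1,-1,-1,-1,-1])

```text
time: 21.52
ee_pos: [0.5045, 0.0687, 0.3522]
eef_rot: [[-0.132, 0.991, 0.0], [0.991, 0.132, -0.0], [-0.0, 0.0, -1.0]]
force: [-0.0, 0.0, -1.6]
opening: 0.171
finger_force: 40.0
```

Call:
play_rows(travel=[[-0.05,-0.009,0],[-0.09,-0.015,0.02],[-0.115,-0.02,0.05],[-0.127,-0.022,0.09],[-0.127,-0.022,0.13],[-0.127,-0.022,0.17],[-0.127,-0.022,0.2],[-0.127,-0.022,0.22]], turn=[[0,0,0],[0,0,0],[0,0,0],[0,0,0],[0,0,0],[0,0,0],[0,0,0],[0,0,0]], grip=[-1,-1,-1,-1,-1,-1,-1,-1])

```text
time: 22.52
ee_pos: [0.5029, 0.0194, 0.2632]
eef_rot: [[-0.133, 0.991, -0.001], [0.991, 0.133, 0.0], [0.0, -0.001, -1.0]]
force: [0.1, -0.3, -3.1]
opening: 0.173
finger_force: 40.0
```

Call:
play_rows(travel=[[0,0,0.025],[0,0,0.05],[0,0,0.075],[0,0,0.095],[0,0,0.11],[0,0,0.12],[0,0,0.12],[0,0,0.12]], turn=[[0,0,0],[0,0,0],[0,0,0],[0,0,0],[0,0,0],[0,0,0],[0,0,0],[0,0,0]], grip=[-1,-1,-1,-1,-1,-1,-1,-1])

```text
time: 23.52
ee_pos: [0.5032, 0.0192, 0.2164]
eef_rot: [[-0.133, 0.991, 0.0], [0.991, 0.133, -0.0], [-0.0, 0.0, -1.0]]
force: [-0.8, -1.0, -2.2]
opening: 0.173
finger_force: 40.0
```

```bash
python3 - <<'E'
from to import *
p,d,c=snap("wt6"); P=cloud("wrist",d,c).reshape(-1,3); P=P[d.reshape(-1)>0]
S=P[(abs(P[:,0]-.51)<.08)&(abs(P[:,1]-.02)<.08)]
r=S[(S[:,2]>.008)&(S[:,2]<.015)]; print("tray rim",cv2.minAreaRect((r[:,:2]*1000).astype(np.float32)))
b=S[(S[:,2]>.03)&(S[:,2]<.06)]; print("basket",cv2.minAreaRect((b[:,:2]*1000).astype(np.float32)),np.percentile(b[:,2],[5,50,95]))
E
```

```text
23.52 [0.5032 0.0192 0.2164] [-0.78 -1.03 -2.19] 0.173 40.0 [[-0.133, 0.991, 0.0], [0.991, 0.133, -0.0], [-0.0, 0.0, -1.0]] [-0.01  0.08  2.13 -0.    0.93 -0.14]
tray rim ((512.1369018554688, 17.049285888671875), (120.14529418945312, 120.18846130371094), 86.4561538696289)
basket ((510.23968505859375, 20.217304229736328), (31.577760696411133, 54.416263580322266), 7.575774669647217) [0.03017726 0.03532568 0.05385874]
```

Call:
play_rows(travel=[[0,0,0.01],[0,0,0.02],[0,0,0.03],[0,0,0.04],[0,0,0.045],[0,0,0.045],[0,0,0.045]], turn=[[0,0,0],[0,0,0],[0,0,0],[0,0,0],[0,0,0],[0,0,0],[0,0,0]], grip=[-1,-1,-1,-1,-1,-1,-1])

```text
time: 24.45
ee_pos: [0.5031, 0.0191, 0.1982]
eef_rot: [[-0.133, 0.991, 0.0], [0.991, 0.133, -0.0], [-0.0, 0.0, -1.0]]
force: [-0.3, -0.7, -1.7]
opening: 0.174
finger_force: 40.0
```

Call:
play_rows(travel=[[0,0,0.00125],[0,0,0.0025],[0,0,0.00375],[0,0,0.005],[0,0,0.00625],[0,0,0.0075],[0,0,0.00875],[0,0,0.01]], turn=[[0,0,0],[0,0,0],[0,0,0],[0,0,0],[0,0,0],[0,0,0],[0,0,0],[0,0,0]], grip=[-1,-1,-1,-1,-1,-1,-1,-1])

```text
time: 25.45
ee_pos: [0.503, 0.0192, 0.1941]
eef_rot: [[-0.133, 0.991, 0.0], [0.991, 0.133, -0.0], [-0.0, 0.0, -1.0]]
force: [-0.4, 0.0, -2.6]
opening: 0.174
finger_force: 40.0
```

Call:
play_rows(travel=[[0,0,0.002],[0,0,0.004],[0,0,0.006],[0,0,0.008],[0,0,0.01],[0,0,0.01]], turn=[[0,0,0],[0,0,0],[0,0,0],[0,0,0],[0,0,0],[0,0,0]], grip=[-1,-1,-1,-1,-1,-1])

```text
time: 26.2
ee_pos: [0.5029, 0.0192, 0.1901]
eef_rot: [[-0.133, 0.991, -0.0], [0.991, 0.133, -0.0], [0.0, -0.0, -1.0]]
force: [-0.3, 0.0, -2.0]
opening: 0.174
finger_force: 40.0
```

```bash
python3 - <<'E'
from to import *
for i in range(3): print(robot.get_obs()['force'])
p,d,c=snap("wt7"); P=cloud("wrist",d,c); o=robot.get_obs(); Q=(P-o['ee_pos'])@np.array(o['eef_rot'])*1000
P=P.reshape(-1,3);Q=Q.reshape(-1,3); m=(d.reshape(-1)>0)&(abs(Q[:,0])<33)&(abs(Q[:,1])<40)&(Q[:,2]>100)
z=P[m,2]*1000; print(np.histogram(z,bins=range(0,90,3)))
s=m&(P[:,2]>.05); print(np.c_[Q[s].round(0)[:,:2],P[s,2]*1000].round(0)[::6].tolist())
E
```

```text
[-0.25005567  0.04902664 -2.01139009]
[-0.25005567  0.04902664 -2.01139009]
[-0.25005567  0.04902664 -2.01139009]
26.2 [0.5029 0.0192 0.1901] [-0.25  0.05 -2.01] 0.174 40.0 [[-0.133, 0.991, -0.0], [0.991, 0.133, -0.0], [0.0, -0.0, -1.0]] [-0.01  0.12  2.15 -0.    0.88 -0.14]
(array([ 124, 1610,  451,   80,   68,    3,    6,    1,   13,  131,  119,
          1,    1,    2,    0,    3,    0,    3,    0,   17,   48,   16,
        144,   39,    4,    4,    0,    5,    5]), array([ 0,  3,  6,  9, 12, 15, 18, 21, 24, 27, 30, 33, 36, 39, 42, 45, 48,
       51, 54, 57, 60, 63, 66, 69, 72, 75, 78, 81, 84, 87]))
[[27.0, 6.0, 53.0], [26.0, 6.0, 61.0], [26.0, 9.0, 66.0], [24.0, 7.0, 68.0], [23.0, 9.0, 67.0], [22.0, 7.0, 69.0], [20.0, 9.0, 66.0], [18.0, 7.0, 68.0], [16.0, 9.0, 66.0], [15.0, 7.0, 68.0], [13.0, 9.0, 67.0], [12.0, 7.0, 69.0], [8.0, 2.0, 61.0], [10.0, 9.0, 66.0], [8.0, 16.0, 60.0], [7.0, 5.0, 62.0], [7.0, 11.0, 61.0], [8.0, 0.0, 69.0], [8.0, 7.0, 68.0], [8.0, 13.0, 69.0], [8.0, 2.0, 73.0], [6.0, 9.0, 66.0], [7.0, 15.0, 69.0], [4.0, 5.0, 60.0], [4.0, 11.0, 62.0], [8.0, -1.0, 82.0], [4.0, 6.0, 66.0], [5.0, 12.0, 70.0], [8.0, 0.0, 85.0], [3.0, 7.0, 68.0], [4.0, 13.0, 70.0], [8.0, 1.0, 89.0], [2.0, 8.0, 67.0], [3.0, 14.0, 69.0], [1.0, 8.0, 66.0], [1.0, 14.0, 69.0], [0.0, 8.0, 69.0], [0.0, 14.0, 69.0], [-1.0, 8.0, 68.0], [-1.0, 14.0, 69.0], [-4.0, 9.0, 61.0], [-2.0, 15.0, 70.0], [-5.0, 10.0, 61.0], [-4.0, 6.0, 68.0], [-4.0, 15.0, 69.0], [-5.0, 14.0, 69.0], [-8.0, 7.0, 68.0], [-10.0, 7.0, 68.0], [-13.0, 7.0, 68.0]]
```

The basket is on the floor (wire top at 68 mm) and the hook is already slack. Unhooking.

Call:
play_rows(travel=[[0,0,0.008],[0,0,0.016],[0,0,0.026],[0,0,0.026],[0,-0.015,0.026],[0,-0.04,0.026],[0,-0.07,0.026],[0,-0.1,0.026]], turn=[[0,0,0],[0,0,0],[0,0,0],[0,0,0],[0,0,0],[0,0,0],[0,0,0],[0,0,0]], grip=[-1,-1,-1,-1,-1,-1,-1,-1])

```text
time: 27.25
ee_pos: [0.4623, 0.0137, 0.1798]
eef_rot: [[-0.132, 0.991, -0.0], [0.991, 0.132, 0.0], [0.0, -0.0, -1.0]]
force: [0.5, 0.1, -1.3]
opening: 0.173
finger_force: 40.0
```

Call:
play_rows(travel=[[0,0,-0.02],[0,0,-0.06],[0,0,-0.12],[0,0,-0.18],[0,0,-0.24],[0,0,-0.3],[0,0,-0.325],[0,0,-0.325]], turn=[[0,0,0],[0,0,0],[0,0,0],[0,0,0],[0,0,0],[0,0,0],[0,0,0],[0,0,0]], grip=[-1,-1,-1,-1,-1,-1,-1,-1])

```text
time: 28.25
ee_pos: [0.4637, 0.0139, 0.3105]
eef_rot: [[-0.133, 0.991, 0.001], [0.991, 0.133, -0.0], [-0.0, 0.001, -1.0]]
force: [0.3, -0.7, -1.3]
opening: 0.172
finger_force: 40.0
```

```bash
python3 - <<'E'
from to import *
o=st(); to([.4375,-.2186,.31],-14.6)
p,d,c=snap("wt8"); P=cloud("wrist",d,c); Q=(P-o['ee_pos'])@np.array(o['eef_rot'])*1000
P=P.reshape(-1,3); P=P[(d.reshape(-1)>0)&(abs(P[:,0]-.51)<.06)&(abs(P[:,1]-.02)<.06)]
for lo,hi in [(.027,.034),(.06,.075)]:
    b=P[(P[:,2]>lo)&(P[:,2]<hi)]; print(len(b),cv2.minAreaRect((b[:,:2]*1000).astype(np.float32)),np.median(b[:,2]))
m=(d>0)&(abs(Q[...,0])<30)&(abs(Q[...,1])<25)
for nm,lo,hi in [("collar",18,33),("shank",40,110),("foot",118,138)]:
    S=Q[m&(Q[...,2]>lo)&(Q[...,2]<hi)]; print(nm,len(S),np.percentile(S,2,axis=0).round(1),np.percentile(S,98,axis=0).round(1))
E
```

```text
28.25 [0.4637 0.0139 0.3105] [ 0.3  -0.7  -1.32] 0.172 40.0 [[-0.133, 0.991, 0.001], [0.991, 0.133, -0.0], [-0.0, 0.001, -1.0]] [-0.02 -0.12  2.13 -0.    1.13 -0.15]
travel [-0.5674 -0.142   0.0011] turn [ 0.0009 -0.      0.2469]
28.25 [0.4637 0.0139 0.3105] [ 0.3  -0.7  -1.32] 0.172 40.0 [[-0.133, 0.991, 0.001], [0.991, 0.133, -0.0], [-0.0, 0.001, -1.0]] [-0.02 -0.12  2.13 -0.    1.13 -0.15]
146 ((510.2350769042969, 20.119709014892578), (32.19831848144531, 54.1827392578125), 7.725643157958984) 0.03017703896943666
92 ((510.0235290527344, 20.706586837768555), (3.8538413047790527, 52.67707443237305), 7.438464641571045) 0.06770338911916426
collar 375 [ 9.  -7.2 18.9] [19.4  8.  25.4]
shank 90 [ 7.9 -1.9 59.3] [  8.6   3.  108.1]
foot 172 [ -5.5   0.2 120. ] [  8.4  15.5 130.7]
```

Call:
play_rows(travel=[[-0.1,-0.025,0],[-0.2,-0.05,0],[-0.32,-0.08,0],[-0.44,-0.11,0],[-0.52,-0.13,0],[-0.567,-0.142,0],[-0.567,-0.142,0],[-0.567,-0.142,0]], turn=[[0,0,0.05],[0,0,0.1],[0,0,0.15],[0,0,0.2],[0,0,0.247],[0,0,0.247],[0,0,0.247],[0,0,0.247]], grip=[-1,-1,-1,-1,-1,-1,-1,-1])

```text
time: 29.3
ee_pos: [0.4371, -0.2176, 0.3094]
eef_rot: [[0.251, 0.968, -0.001], [0.968, -0.251, 0.001], [0.0, -0.001, -1.0]]
force: [0.1, -0.9, -2.2]
opening: 0.175
finger_force: 40.0
```

Call:
play_rows(travel=[[0,0,0.05],[0,0,0.12],[0,0,0.2],[0,0,0.27],[0,0,0.33],[0,0,0.36],[0,0,0.363],[0,0,0.363]], turn=[[0,0,0],[0,0,0],[0,0,0],[0,0,0],[0,0,0],[0,0,0],[0,0,0],[0,0,0]], grip=[-1,-1,-1,-1,-1,-1,-1,-1])

```text
time: 30.3
ee_pos: [0.4376, -0.2185, 0.1653]
eef_rot: [[0.252, 0.968, 0.001], [0.968, -0.252, -0.0], [-0.0, 0.001, -1.0]]
force: [0.5, 0.4, -1.2]
opening: 0.175
finger_force: 40.0
```

```bash
python3 - <<'E'
from to import *
st(); to([.4999,-.2342,.1645],-14.6)
E
```

```text
30.3 [ 0.4376 -0.2185  0.1653] [ 0.51  0.37 -1.25] 0.175 40.0 [[0.252, 0.968, 0.001], [0.968, -0.252, -0.0], [-0.0, 0.001, -1.0]] [-0.51  0.13  2.18 -0.    0.82 -0.26]
travel [0.0012 0.1607 0.0021] turn [0.0006 0.0002 0.0001]
```

Call:
play_rows(travel=[[0.001,0.02,0.002],[0.001,0.05,0.002],[0.001,0.08,0.002],[0.001,0.11,0.002],[0.001,0.14,0.002],[0.001,0.16,0.002],[0.001,0.16,0.002],[0.001,0.16,0.002]], turn=[[0,0,0],[0,0,0],[0,0,0],[0,0,0],[0,0,0],[0,0,0],[0,0,0],[0,0,0]], grip=[-1,-1,-1,-1,-1,-1,-1,-1])

```text
time: 31.3
ee_pos: [0.4988, -0.2341, 0.1636]
eef_rot: [[0.252, 0.968, -0.0], [0.968, -0.252, 0.0], [0.0, -0.0, -1.0]]
force: [-1.0, -0.1, -1.3]
opening: 0.172
finger_force: 40.0
```

Call:
play_rows(travel=[[0,0,0.006],[0,0,0.012],[0,0,0.018],[0,0,0.024],[0,0,0.028],[0,0,0.028]], turn=[[0,0,0],[0,0,0],[0,0,0],[0,0,0],[0,0,0],[0,0,0]], grip=[-1,-1,-1,-1,-1,-1])

```text
time: 32.05
ee_pos: [0.499, -0.2342, 0.1524]
eef_rot: [[0.252, 0.968, -0.0], [0.968, -0.252, 0.0], [0.0, -0.0, -1.0]]
force: [0.2, -1.2, -1.1]
opening: 0.177
finger_force: 40.0
```

Call:
play_rows(travel=[[0,0,0.001],[0,0,0.0015],[0,0,0.0015]], turn=[[0,0,0],[0,0,0],[0,0,0]], grip=[-1,-1,-1])

```text
time: 32.42
ee_pos: [0.4992, -0.2343, 0.1521]
eef_rot: [[0.252, 0.968, 0.0], [0.968, -0.252, -0.0], [-0.0, 0.0, -1.0]]
force: [-0.4, 0.8, 1.6]
opening: 0.173
finger_force: 40.0
```

Call:
play_rows(travel=[[0,0,0],[0,0,0],[0,0,0],[0,0,0],[0,0,0],[0,0,0]], turn=[[0,0,0],[0,0,0],[0,0,0],[0,0,0],[0,0,0],[0,0,0]], grip=[-0.5,-0.3,0,0.3,0.6,0.8])

```text
time: 33.17
ee_pos: [0.4991, -0.2342, 0.1519]
eef_rot: [[0.252, 0.968, -0.0], [0.968, -0.252, -0.0], [-0.0, 0.0, -1.0]]
force: [-0.7, 0.4, -0.1]
opening: 0.756
finger_force: 0.0
```

Call:
play_rows(travel=[[0,0,-0.02],[0,0,-0.06],[0,0,-0.12],[0,0,-0.2],[0,0,-0.3],[0,0,-0.4],[0,0,-0.48],[0,0,-0.5]], turn=[[0,0,0],[0,0,0],[0,0,0],[0,0,0],[0,0,0],[0,0,0],[0,0,0],[0,0,0]], grip=[0.8,0.8,0.8,0.8,0.8,0.8,0.8,0.8])

```text
time: 34.17
ee_pos: [0.4997, -0.2345, 0.355]
eef_rot: [[0.252, 0.968, 0.004], [0.968, -0.252, -0.002], [-0.001, 0.004, -1.0]]
force: [0.1, 0.3, 0.1]
opening: 0.903
finger_force: 0.0
```

```bash
python3 - <<'E'
from to import *
p,d,c=snap("wr9")
rects(d,c,.503,-.231,.06,[(.123,.1275),(.1275,.1345),(.14,.175),(.18,.19)])
s=robot.read_camera("scene")[0]; t=robot.read_camera("top")[0]
cv2.imwrite("pics/fin.png",np.hstack([cv2.resize(s[130:250,140:300],(400,300)),cv2.resize(t[130:250,220:380],(400,300))]))
E
```

```text
34.17 [ 0.4997 -0.2345  0.355 ] [0.12 0.34 0.06] 0.903 0.0 [[0.252, 0.968, 0.004], [0.968, -0.252, -0.002], [-0.001, 0.004, -1.0]] [-0.48  0.    1.94 -0.    1.2  -0.23]
0.123 0.1275 799 [ 506.6 -235.1] [59.2 51.8] 75.5 0.125
0.1275 0.1345 264 [ 500.5 -234.1] [52.5 28.1] 75.0 0.1293
0.14 0.175 61 [ 502.7 -225.4] [ 0.8 15.4] 74.7 0.1591
0.18 0.19 155 [ 500.6 -232.9] [16.2 14. ] 75.4 0.1849
```

View pics/fin.png

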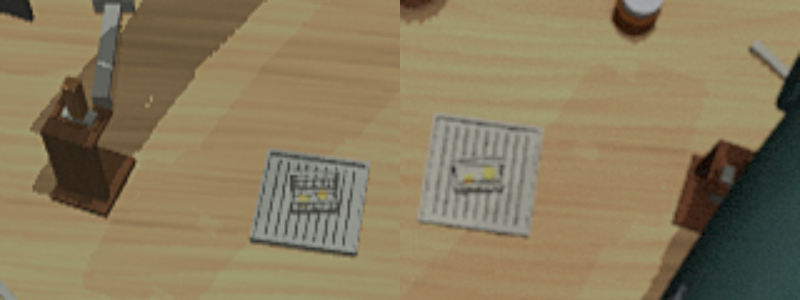

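The rod hangs in its rack at (72,100), with its handle top at the original 0.185 m. The basket stands upright in the tray at (315,190), and the gripper is clear.

```bash
python3 -c "
from bench import robot
print(robot.finish_job())"
```

```text
the job is handed in; nothing more can be done
None
```

The job is handed in: the basket stands upright in the drip tray, unhooked, and the rod is back in its rack where it was, in about 34 s of the 72 s allowed; the peak force I read was about 9 N, when feeling for the gate roof.

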